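# Take the specimen carrier out of the drawer and hold it level

### The job

Pull the upper drawer of the specimen cabinet all the way out to its stop, then take the carrier by its blue bar and lift it straight out, level, with the four specimen mounts still standing in their wells. Finish while holding it still and level in the air, with its underside at least 5 cm above the drawer's rim; the program ends holding, nothing is put down. Leave the upper drawer fully out, the lower drawer shut, the slide box in the drawer and everything else on the bench where it is.

Things in the scene. Friction and masses are not known exactly. Their poses are not given: they have to be found in the camera images.
- cabinet: White two-drawer specimen cabinet standing on the bench, 270 deep (its x) x 360 wide (its y) x 200 high, grey drawer fronts; two flat boxes, under 30 high, lie fixed on the rear of its top. Origin: on the bench, straight under the middle of its front face. Its own -x axis points out of the front, roughly towards the robot: the drawers slide along that way. Its place and its yaw vary. It is fixed to the bench.
- cab_drawer0 (a joint): Travel of the upper drawer in m: 0 is shut, 0.1896 is fully out against its stop. It starts shut or up to 15 mm open, runs easily (about 1 N friction, light damping) and stays where it is left. The drawer is open-topped: outside 324 wide, 237 long, rim 178 mm above the bench, walls 6 thick, its floor 110 mm above the bench. The cabinet's top, 12 thick, covers the drawer until it is pulled out. The front panel is 15 thick and reaches from 102 to 187 mm above the bench.
- cab_drawer0_handle (a point): Middle of the upper drawer's handle: a level round steel bar, 11 diameter, 120 long, parallel to the cabinet's y, on two stand-offs 102 apart. Its centre line is 35 mm in front of the drawer front (29 mm clear behind the bar), 162 mm above the bench and 38 mm below the cabinet's top. Axes parallel to the cabinet's. It moves with the drawer.
- cab_drawer1 (a joint): Travel of the lower drawer in m, 0 shut: it stays shut. Same front and bar handle as the upper drawer, 88 mm lower.
- carrier: Specimen carrier, loose on the upper drawer's floor: an aluminium plate 104 (its x) x 92 (its y) x 12 thick with four round wells, and a blue grip bar bridging it. About 0.2 kg empty (0.14 to 0.28), 0.32 with its mounts. Origin: centre of the plate's underside; z up. Its long x axis lies within 0.3 rad of the cabinet's x. When the drawer is fully out the whole plate is clear of the cabinet's top by at least 20 mm.
- carrier_grip (a point): Centre of the carrier's blue grip bar: level, along the carrier's x, 12 wide (carrier y) x 14 high x 96 long, on two posts 10 x 12 at its ends, 76 clear between them. Its centre is 63 mm above the carrier's underside, and the bar's underside is 56 mm above it. It is straight above the middle of the carrier. Same axes as the carrier. The mounts' tops are 30 mm below the bar's underside.
- slide_box: Yellow slide box with a white lid, 87 x 48 x 30 high, 0.12 kg, loose on the upper drawer's floor on the cabinet's +y side, at least 20 mm from the carrier. Origin: centre of its underside. It stays in the drawer.
- beaker_big: Glass beaker, 84 diameter, 100 high, loose on the bench; bystander. Origin: centre of its underside.
- beaker_small: Glass beaker, 68 diameter, 80 high, loose on the bench; bystander. Origin: centre of its underside.
- reagent_jar: Grey jar with a black cap, 80 diameter, 120 high, loose on the bench; bystander. Origin: centre of its underside.
- mouse: Pale grey computer mouse, about 98 x 58 x 33 high, loose on a rubber mat 4 thick; bystander. Origin: centre of its underside.
- dish: Clear covered dish, 90 diameter, 17 high, loose on the bench; bystander. Origin: centre of its underside.
- mount0: Specimen mount: black resin disc with a bit of polished steel in its top, 25 diameter x 20 high, 30 g, standing loose in a well of the carrier at carrier x +26, y +26, its top 26 above the carrier's underside. Origin: centre of its underside.
- well0 (a point): Centre of the floor of the carrier's well at carrier x +26, y +26: 27 diameter, 6 deep, floor 6 above the carrier's underside.
- mount1: Specimen mount: red resin disc with a bit of polished steel in its top, 25 diameter x 20 high, 30 g, standing loose in a well of the carrier at carrier x +26, y -26, its top 26 above the carrier's underside. Origin: centre of its underside.
- well1 (a point): Centre of the floor of the carrier's well at carrier x +26, y -26: 27 diameter, 6 deep, floor 6 above the carrier's underside.
- mount2: Specimen mount: green resin disc with a bit of polished steel in its top, 25 diameter x 20 high, 30 g, standing loose in a well of the carrier at carrier x -26, y +26, its top 26 above the carrier's underside. Origin: centre of its underside.
- well2 (a point): Centre of the floor of the carrier's well at carrier x -26, y +26: 27 diameter, 6 deep, floor 6 above the carrier's underside.
- mount3: Specimen mount: black resin disc with a bit of polished steel in its top, 25 diameter x 20 high, 30 g, standing loose in a well of the carrier at carrier x -26, y -26, its top 26 above the carrier's underside. Origin: centre of its underside.
- well3 (a point): Centre of the floor of the carrier's well at carrier x -26, y -26: 27 diameter, 6 deep, floor 6 above the carrier's underside.

How it is judged:
On the way, in this order (a step that is already met when the one before it is completed fails the run):
1. the upper drawer is pulled fully out to its stop (over 181 mm of 189.6) while the carrier still stands in it (value of joint cab_drawer0 above 0.181 m and height (world z) of carrier below 0.13 m), for 0.2 s.
2. the carrier is lifted level out of the drawer by the fingers, its underside over 220 mm above the bench (height (world z) of carrier above 0.22 m and angle between carrier's own z axis and vertical below 0.12 rad and value of joint cab_drawer0 above 0.176 m and contact force between the fingers and carrier above 1 N), for 0.2 s.
At the end, for the whole second after the job is handed in: Fingers hold the carrier still, underside over 220 mm above the bench, tilt under 0.12 rad, touching nothing else; each mount within 6 mm of its well centre; upper drawer over 176 mm out, lower one under 15 mm; slide box in the drawer (all of step 2 and linear speed of carrier below 0.03 m/s and angular speed of carrier below 0.15 rad/s and contact force between carrier and cabinet below 0.05 N and value of joint cab_drawer1 below 0.015 m and z of slide_box in the frame of cabinet between 0.1 and 0.135 m and distance between mount0 and well0 below 0.006 m and distance between mount1 and well1 below 0.006 m and distance between mount2 and well2 below 0.006 m and distance between mount3 and well3 below 0.006 m and contact force between carrier and beaker_big below 0.05 N and contact force between carrier and beaker_small below 0.05 N and contact force between carrier and reagent_jar below 0.05 N and contact force between carrier and mouse below 0.05 N and contact force between carrier and dish below 0.05 N and contact force between carrier and slide_box below 0.05 N); the arm keeps its last pose, push and grip.
It fails at once if the carrier is tipped by more than 0.35 rad (angle between carrier's own z axis and vertical above 0.35 rad).
It fails at once if a mount leaves its well (20 mm from the centre of the well's floor) (distance between mount0 and well0 above 0.02 m or distance between mount1 and well1 above 0.02 m or distance between mount2 and well2 above 0.02 m or distance between mount3 and well3 above 0.02 m).
It fails at once if the lower drawer is opened by more than 30 mm (value of joint cab_drawer1 above 0.03 m).
It fails at once if a bystander on the bench is moved more than 30 mm or tipped over (distance of any of beaker_big, beaker_small, reagent_jar, mouse, dish from where it was at the start of the episode above 0.03 m or angle between any of beaker_big, beaker_small, reagent_jar, mouse, dish's own z axis and vertical above 0.4 rad).
It also fails if it takes over 51 s, if anything falls off the work surface, if the arm or the gripper's body presses on something with over 40 N, if the wrist force passes 120 N, or if a joint passes its speed limit or range.

### The arm

A 7-joint arm with a two-finger parallel gripper is mounted at the origin on the work surface. World frame = base frame: x ahead of the robot, y to its left, z up, the work surface at z = 0. Lengths are in m, angles in rad, forces in N, time in s.
With the tool pointing down it reaches from about 0.375 to 0.925 m from the base axis. Payload 3.1 kg.
Tool frame: the origin (TCP) lies at the very end of the fingers, on their centre line; the grasp point (between the pads) lies 19 mm behind it (arm.pinch_z is the distance from the TCP to the grasp point, in m); z points along the fingers, y is the direction in which the jaws open and shut (so a half turn about z gives the same grasp; the last joint's range is limited). The gripper opens to 85 mm and grips with 20 to 120 N. Pads are 22 mm wide; open, the fingers measure 114 mm over their backs; the gripper's body (76 mm by 85 mm) begins 54 mm behind the grasp point. The pads swing forward as they close: fully open they stand 13 mm farther back than shut.
Start: joints at [-1.301, 0.383, 0.044, 1.598, -0.018, 1.161, -0.05], TCP at [0.234, 0.607, 0.231] pointing down, gripper open.
Joint ranges: [-2.61, 2.61], [-0.41, 2.15], [-1.48, 1.57], [0, 2.5], [-1.57, 4.71], [0.05, 1.97], [-2.85, 2.85]. Speed limits (rad/s): [2.79, 2.79, 3.14, 3.14, 3.14, 3.14, 3.14].

### API

Orientations are given as a rotation vector (axis times angle).
In Python, from rig import arm gives the robot as it stands.
- The arm moves only by the tool carry_out, never from a script. Its argument "steps" is a list of rows, each a list of 5 numbers: the shift along the tool's x, y, z in units of 2 cm (1.0 is 2 cm), then the turn about the tool's z in units of 180 degrees (1.0 is 180 degrees), then the closure, from -1 (fully open) to 1 (shut). A call has 1 to 12 rows; each row shifts and turns the commanded pose from where the row before left it, along the tool's axes as they then stand; what a row does not reach is not made up. A row lasts 1/10 s, in which the tool goes at most 50 mm and 8.59 degrees, less where a joint would pass 70% of its speed; a pose out of reach is approached as far as the arm can. A call with a number of a shift or a turn outside -1 to 1 is refused whole. A call with a gripper value outside its range is refused whole. The fingers move at their own pace and stop on an object; "squeeze" is the grip in N (left out, the last holds). Time passes only in rows, so rows that do not move let the fingers close. It gives the time, the measured TCP pose, the force and the opening at its end, in the units of the state.
- arm.state(): the state, without advancing time (a new reading comes with each control period).
- arm.capture(name): name is "scene" or "side" or "wrist"; returns the picture (400x640x3 uint8, blue, green, red); there is no depth.
- arm.get_calibration(name): a dict with "fovy" (degrees; the focal length in pixels is half the picture's height over the tangent of half this angle, whatever the lens; pixels are square), "cx", "cy" (the principal point, pixels), "R" (3x3) and "t" (3): a world point X has camera coordinates R X + t. Camera axes: x right, y down, z forward; pixel columns grow to the right and rows downward; lengths in m; the calibration is good to about 2 mm. A picture is of the moment at which its call begins: read the wrist's pose just before it. get_calibration takes no time and is no camera call; for the wrist camera it gives the pose at the moment of the call.
- arm.job_done(): hands the job in, once; it reports no verdict.
Trained networks look in the newest picture that a camera, given by its name, has taken for a name from the list of things; names that differ only in an ending like _2 or _b are one class to them, and where a whole thing is asked for, a point or a joint stands for the part that bears it (a point fixed in the world has none). Each returns a list of dicts, best first, with "p" (0 to 1); they miss things now and then, are a little off and sometimes report something else, mostly with a low value. They report only what shows in the picture. A call takes as long as a camera call.
- arm.find_in(target, camera): "position" ([column, row] in pixels, amid what is visible of it).
The state is a dict: "time": time; "qpos": joint angles; "joint_vel": joint speeds; "tau": joint torques, N m; "tool_pos": TCP position; "tcp_rot": TCP orientation; "wrist_force": force on the tool from outside, world axes, zero at the start; "moment": the same for the moment, N m; "opening": finger opening in m.
Only numpy, scipy, OpenCV 4.12 (cv2) and the standard library are available. Lean on these libraries where they do the work, as an engineer would, in place of code of your own. Each camera call takes 0.05 s, during which the arm holds its last target.

## Working session

There is one attempt and no reset: what is moved stays moved. The work goes in short steps, Python scripts to look and compute and a tool call to move; the robot and the scene stay as the last step left them, time stands still between calls to the robot, and variables do not carry over. Pictures are saved under pics/ and viewed, and the job is handed in when it is done.

Besides the shell and the picture viewer there is one more tool, called after "Request:" in YAML: its name, and indented under it one key for each argument. carry_out: Moves the arm, as the interface text tells. Its arguments: {"type":"object","properties":{"steps":{"type":"array","items":{"type":"array","items":{"type":"number"}}},"squeeze":{"type":"number"}},"required":["steps"]}

```bash
ls; mkdir -p pics; python3 - <<'E'
from rig import arm
import cv2
s=arm.state();print(s)
for n in ["scene","side","wrist"]:
    c=arm.get_calibration(n);print(n,c)
    cv2.imwrite(f"pics/{n}0.png",arm.capture(n))
    for t in ["cabinet","cab_drawer0_handle","carrier_grip","slide_box"]:
        print(t,[(d["position"],round(d["p"],2)) for d in arm.find_in(t,n)[:3]])
print(arm.state()["time"])
E
```

```text
pics
{'time': 0.0, 'qpos': array([-1.3008354 ,  0.3838304 ,  0.04385516,  1.59958548, -0.01786949,
        1.16120343, -0.04986624]), 'joint_vel': array([ 2.01207863e-03, -3.82050592e-05,  2.93322167e-04, -1.52116092e-03,
       -1.31774349e-03, -1.59121691e-04,  6.58813222e-04]), 'tau': array([-1.21592452e-04, -4.33455241e+01,  1.02446806e+00, -2.49521792e+01,
        1.05945588e-02,  1.12546503e-02,  2.00061288e-05]), 'tool_pos': array([0.23337842, 0.60564278, 0.22988516]), 'tcp_rot': array([-0.57420762, -3.08835676,  0.00410931]), 'wrist_force': array([ 0.1492126 , -0.2273047 ,  0.06674098]), 'moment': array([-0.00940327, -0.00325046,  0.03631231]), 'opening': 0.08514199953459332}
scene {'fovy': 46.409420762673754, 'cx': 325.5267936034852, 'cy': 203.53948485986817, 'R': array([[-0.77781795,  0.62835822, -0.01285257],
       [ 0.53583161,  0.65231841, -0.53606453],
       [-0.32845658, -0.42384743, -0.84407916]]), 't': array([ 0.46911509, -0.2304719 ,  1.95024824])}
cabinet [([289.7, 242.2], 0.59)]
cab_drawer0_handle [([325.2, 218.5], 0.8), ([245.7, 147.6], 0.67)]
carrier_grip []
slide_box []
side {'fovy': 46.159444710426435, 'cx': 313.55637023606494, 'cy': 201.50250039965468, 'R': array([[ 0.77274514, -0.63450123, -0.01652689],
       [-0.47443932, -0.56012077, -0.6790965 ],
       [ 0.42163051,  0.53260953, -0.73386293]]), 't': array([-0.42712288,  0.33112786,  1.26142276])}
cabinet [([363.4, 165.0], 0.78)]
cab_drawer0_handle [([330.5, 175.2], 0.73)]
carrier_grip [([333.7, 175.8], 0.69)]
slide_box []
wrist {'fovy': 59.85505634680671, 'cx': 320.4459712466623, 'cy': 200.6859778829358, 'R': array([[ 3.59849826e-01,  9.33010236e-01, -4.17316893e-05],
       [ 8.98953020e-01, -3.46702428e-01,  2.67732879e-01],
       [ 2.49783048e-01, -9.63811446e-02, -9.63493178e-01]]), 't': array([-0.6490256 , -0.0349821 ,  0.37899884])}
cabinet []
cab_drawer0_handle []
carrier_grip []
slide_box []
0.75
```

View pics/scene0.png

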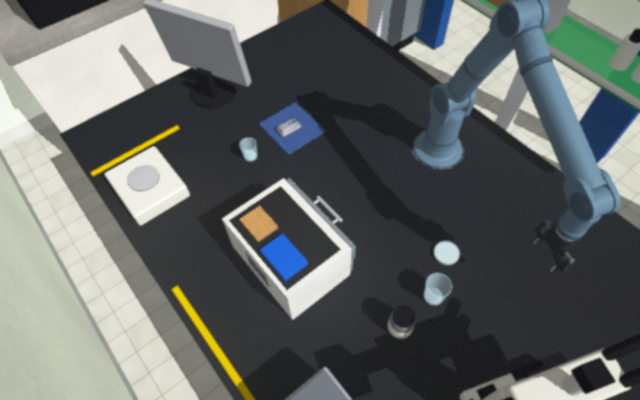

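View pics/side0.png

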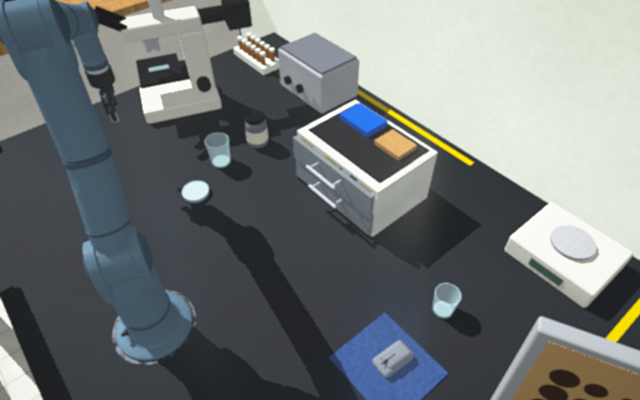

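View pics/wrist0.png

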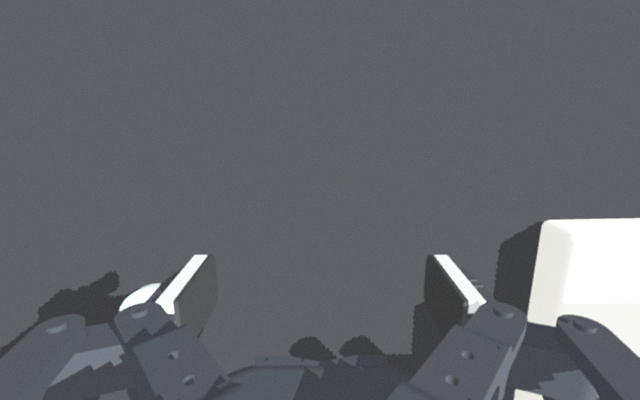

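```bash
python3 - <<'E'
import cv2
a=cv2.imread("pics/scene0.png")[165:330,205:375];cv2.imwrite("pics/z1.png",cv2.resize(a,None,fx=3.5,fy=3.5,interpolation=2))
a=cv2.imread("pics/side0.png")[85:245,280:450];cv2.imwrite("pics/z2.png",cv2.resize(a,None,fx=3.5,fy=3.5,interpolation=2))
E
```

```text
(no output)
```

View pics/z1.png

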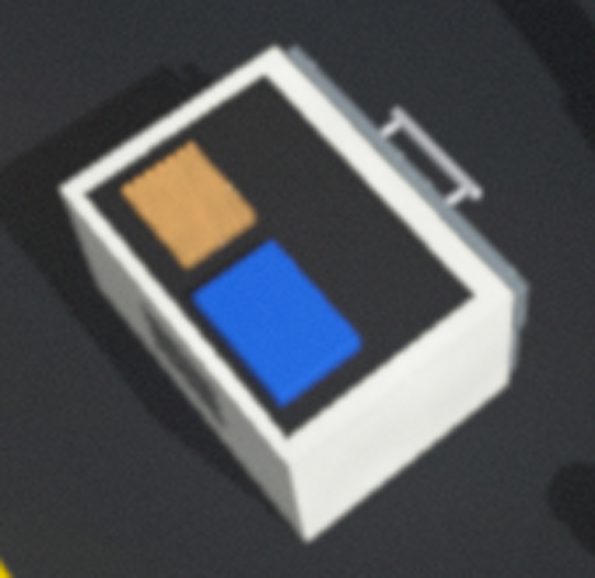

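View pics/z2.png

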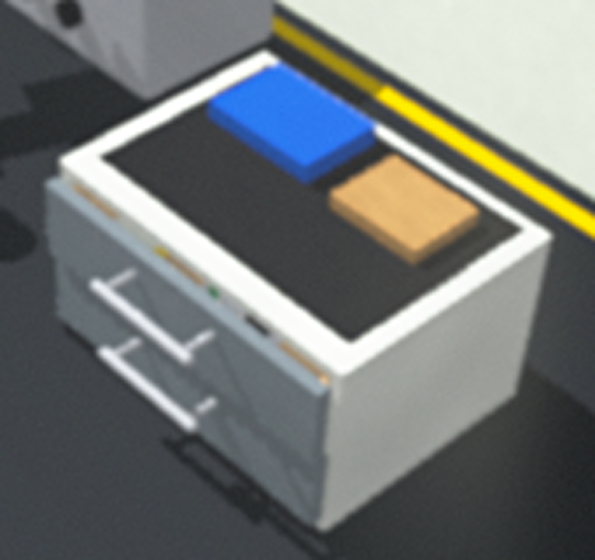

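```bash
cat > h.py <<'E'
import numpy as np, cv2
from rig import arm
from scipy.optimize import least_squares
from scipy.spatial.transform import Rotation as Rn
def K(c): 
    f=200/np.tan(np.radians(c["fovy"]/2)); return f,c["cx"],c["cy"]
def proj(c,X):
    p=np.asarray(X)@c["R"].T+c["t"]; f,cx,cy=K(c); return np.stack([cx+f*p[...,0]/p[...,2],cy+f*p[...,1]/p[...,2]],-1)
def ray(c,uv,z):
    f,cx,cy=K(c); d=c["R"].T@np.array([(uv[0]-cx)/f,(uv[1]-cy)/f,1]); o=-c["R"].T@c["t"]
    return o+d*(z-o[2])/d[2]
def c2w(p,X):
    x,y,a=p[:3]; X=np.asarray(X,float); R=np.array([[np.cos(a),-np.sin(a),0],[np.sin(a),np.cos(a),0],[0,0,1]])
    return X@R.T+[x,y,0]
E
cat > fit.py <<'E'
from h import *
S=arm.get_calibration("scene");D=arm.get_calibration("side")
pts=[]
H=.2;F=-.18;
s=[((275,46),(0,-.18,H)),((515,295),(0,.18,H)),((62,188),(.27,-.18,H)),((288,462),(.27,.18,H)),((307,541),(.27,.18,0))]
d=[((62,160),(0,.18,H)),((342,375),(0,-.18,H)),((268,52),(.27,.18,H)),((550,237),(.27,-.18,H)),((518,395),(.27,-.18,0))]
hs=[((398,112),-.06),((478,193),.06)]; hd=[((95,285),.06),((187,357),-.06)]
def res(p):
    r=[]
    for c,L,hh,o in((S,s,hs,(205,165)),(D,d,hd,(280,85))):
        for uv,X in L: r.append(proj(c,c2w(p,X))-(np.array(uv)/3.5+o))
        for uv,y in hh: r.append(proj(c,c2w(p,(-.05-p[3] if 0 else -.035-.015*p[4]-p[3],y,.162)))-(np.array(uv)/3.5+o))
    return np.concatenate(r)
for k in (0,1):
    g=least_squares(lambda q:res(np.r_[q,k]),[.6,.2,0.3,0],loss="soft_l1")
    print(k,g.x,np.round(g.fun.reshape(-1,2),1).tolist())
    print("handle",c2w(g.x,(-.035-.015*k-g.x[3],0,.162)))
E
python3 fit.py
```

```text
0 [0.64568264 0.020525   0.00771727 0.01263736] [[2.9, -1.7], [2.1, -2.3], [-1.4, 0.2], [-1.0, 1.6], [-1.4, 0.8], [0.1, 0.1], [-0.5, -0.3], [-3.0, 0.8], [-2.6, 1.3], [0.0, -1.1], [1.6, -1.4], [-0.0, -1.1], [0.2, 0.0], [-0.1, 0.7]]
handle [0.5980467  0.02015738 0.162     ]
1 [ 0.64568264  0.020525    0.00771732 -0.00236264] [[2.9, -1.7], [2.1, -2.3], [-1.4, 0.2], [-1.0, 1.6], [-1.4, 0.8], [0.1, 0.1], [-0.5, -0.3], [-3.0, 0.8], [-2.6, 1.3], [0.0, -1.1], [1.6, -1.4], [-0.0, -1.1], [0.2, 0.0], [-0.1, 0.7]]
handle [0.5980467  0.02015737 0.162     ]
```

Request:
carry_out:
  steps:
    - [-1, -0.75, -0.15, 0, -1]
    - [-1, -0.75, -0.15, 0, -1]
    - [-1, -0.75, -0.15, 0, -1]
    - [-1, -0.75, -0.15, 0, -1]
    - [-1, -0.75, -0.15, 0, -1]
    - [-1, -0.75, -0.15, 0, -1]
    - [-1, -0.75, -0.15, 0, -1]
    - [-1, -0.75, -0.15, 0, -1]
    - [-1, -0.75, -0.15, 0, -1]
    - [-1, -0.75, -0.15, 0, -1]
    - [-1, -0.75, -0.15, 0, -1]
    - [-1, -0.75, -0.15, 0, -1]

```text
time: 1.95
tool_pos: [0.3935, 0.3514, 0.2677]
tcp_rot: [0.574, 3.088, 0.001]
wrist_force: [1.2, 0.5, -0.5]
opening: 0.0855
```

```bash
cat > go.py <<'E'
from h import *
import sys
def axes():
    s=arm.state(); R=Rn.from_rotvec(s["tcp_rot"]).as_matrix(); return s,R
def delta(target):
    s,R=axes(); return R.T@(np.array(target)-s["tool_pos"])/0.02
if __name__=="__main__":
    s,R=axes(); print(s["time"],s["tool_pos"],np.round(R,3).tolist(),np.degrees(np.arctan2(R[1,1],R[0,1])),s["qpos"].round(3),s["opening"],s["wrist_force"].round(2))
    if len(sys.argv)>3: print("units",delta([float(v) for v in sys.argv[1:4]]))
E
python3 go.py .545 .02 .25
```

```text
1.95 [0.3934545  0.35138181 0.26765877] [[-0.933, 0.36, 0.0], [0.36, 0.933, 0.0], [-0.0, 0.001, -1.0]] 68.92714165841406 [-0.99   0.116  0.198  1.858 -0.025  1.169  0.419] 0.085503949079522 [ 1.21  0.55 -0.53]
units [-13.02795234 -12.73703481   0.87740189]
```

Request:
carry_out:
  steps:
    - [0, 0, 0, 0.0476, 0.39]
    - [0, 0, 0, 0.0476, 0.39]
    - [0, 0, 0, 0.0476, 0.39]
    - [0, 0, 0, 0.0476, 0.39]
    - [0, 0, 0, 0.0476, 0.39]
    - [0, 0, 0, 0.0476, 0.39]
    - [0, 0, 0, 0.0476, 0.39]
    - [0, 0, 0, 0.0476, 0.39]
    - [0, 0, 0, 0, 0.39]

```text
time: 2.85
tool_pos: [0.3929, 0.3523, 0.2674]
tcp_rot: [-2.214, -2.229, -0.0]
wrist_force: [0.0, 0.4, 0.4]
opening: 0.026
```

```bash
python3 go.py .598 .02 .25; python3 -c "
from h import *
c=arm.get_calibration('wrist');print(-c['R'].T@c['t'],c['R'])
print(proj(c,np.array([[.598,-.04,.162],[.598,.08,.162]])))"
```

```text
2.85 [0.39293631 0.35232427 0.26741628] [[-0.007, 1.0, 0.0], [1.0, 0.007, 0.0], [0.0, 0.0, -1.0]] 0.40012703337811995 [-1.061  0.116  0.272  1.861 -0.034  1.169 -0.77 ] 0.02604571135856961 [0.02 0.35 0.36]
units [-16.68758714  10.13675136   0.86912322]
[0.3921578  0.41899545 0.41071287] [[ 9.99977666e-01  6.63298203e-03  8.19152052e-04]
 [ 6.17332312e-03 -9.63660929e-01  2.67057118e-01]
 [ 2.56076989e-03 -2.67046096e-01 -9.63680354e-01]]
[[514.46027035 561.88772185]
 [534.09484627 475.41042422]]
```

Request:
carry_out:
  steps:
    - [-1, 0.6, 0, 0, 0.39]
    - [-1, 0.6, 0, 0, 0.39]
    - [-1, 0.6, 0, 0, 0.39]
    - [-1, 0.6, 0, 0, 0.39]
    - [-1, 0.6, 0, 0, 0.39]
    - [-1, 0.6, 0, 0, 0.39]
    - [-1, 0.6, 0, 0, 0.39]
    - [-1, 0.6, 0, 0, 0.39]
    - [-1, 0.6, 0, 0, 0.39]
    - [-1, 0.6, 0, 0, 0.39]
    - [-1, 0.6, 0, 0, 0.39]
    - [-1, 0.6, 0, 0, 0.39]

```text
time: 4.05
tool_pos: [0.539, 0.1125, 0.2675]
tcp_rot: [-2.21, -2.233, -0.001]
wrist_force: [-0.6, -0.2, 0.1]
opening: 0.0256
```

Request:
carry_out:
  steps:
    - [-1, 0.6, 0, 0, 0.39]
    - [-1, 0.6, 0, 0, 0.39]
    - [-1, 0.6, 0, 0, 0.39]
    - [-1, 0.6, 0, 0, 0.39]
    - [-0.7, 0.5, 0, 0, 0.39]
    - [0, 0, 0, 0, 0.39]
    - [0, 0, 0, 0, 0.39]

```text
time: 4.75
tool_pos: [0.5969, 0.02, 0.2671]
tcp_rot: [-2.212, -2.23, 0.0]
wrist_force: [-0.9, -0.8, 0.2]
opening: 0.0258
```

```bash
python3 go.py .598 .02 .25; python3 -c "
from h import *
c=arm.get_calibration('wrist')
cv2.imwrite('pics/w1.png',arm.capture('wrist'))
print(proj(c,np.array([[.598,-.04,.162],[.598,.08,.162]])))
print(arm.find_in('cab_drawer0_handle','wrist')[:3])"
```

```text
4.75 [0.59691666 0.0200128  0.26713245] [[-0.008, 1.0, -0.001], [1.0, 0.008, 0.001], [0.001, -0.001, -1.0]] 0.45909958854501964 [-0.569  0.279  0.561  1.711 -0.158  1.198  0.041] 0.025813460200974594 [-0.88 -0.84  0.22]
units [-0.00154304  0.05472332  0.85658611]
[[321.51591889 271.60135832]
 [322.97592708 114.4388231 ]]
[{'position': [384.8, 136.0], 'p': 0.98}]
```

View pics/w1.png

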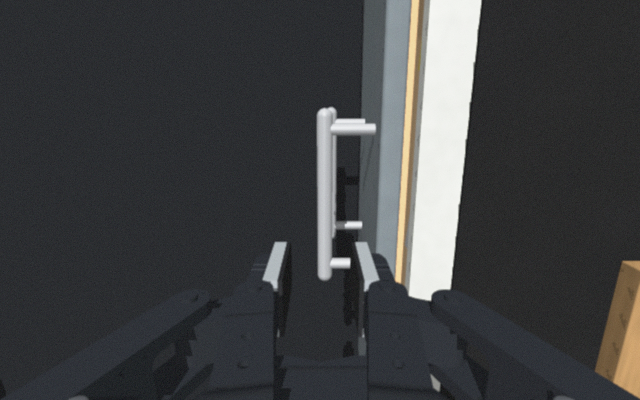

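Request:
carry_out:
  steps:
    - [0, 0.15, 0.3, 0, 0.39]
    - [0, 0, 1, 0, 0.39]
    - [0, 0, 1, 0, 0.39]
    - [0, 0, 1, 0, 0.39]
    - [0, 0, 1, 0, 0.39]
    - [0, 0, 0.8, 0, 0.39]
    - [0, 0, 0.6, 0, 0.39]
    - [0, 0, 0.5, 0, 0.39]
    - [0, 0, 0, 0, 0.39]
    - [0, 0, 0, 0, 0.39]
  squeeze: 40

```text
time: 5.85
tool_pos: [0.6009, 0.0198, 0.1438]
tcp_rot: [2.213, 2.229, 0.002]
wrist_force: [0.8, 0.1, 0.0]
opening: 0.0261
```

```bash
python3 go.py .6 .02 .143; python3 -c "
from h import *
cv2.imwrite('pics/w2.png',arm.capture('wrist'))"
```

```text
5.85 [0.60093001 0.01984498 0.1438358 ] [[-0.007, 1.0, 0.001], [1.0, 0.007, 0.0], [0.0, 0.001, -1.0]] 0.40366761789119776 [-0.524  0.419  0.521  1.817 -0.248  0.97   0.108] 0.026063540186079454 [0.81 0.05 0.03]
units [ 0.00806828 -0.04650524  0.04172472]
```

View pics/w2.png

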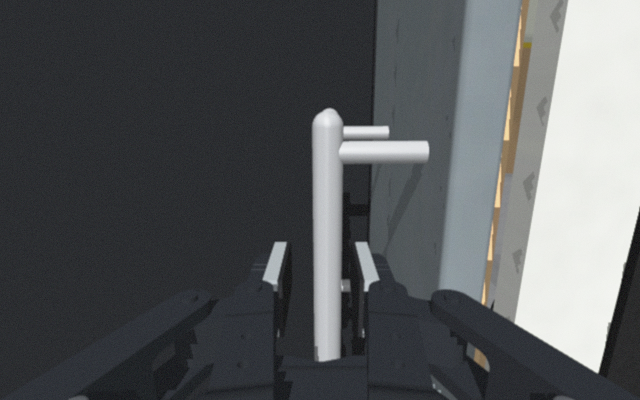

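The bar (column ~327) lies between the finger pads (columns ~280 and ~365) and there's no contact force. I'll close on it now.

Request:
carry_out:
  steps:
    - [0, 0, 0, 0, 1]
    - [0, 0, 0, 0, 1]
    - [0, 0, 0, 0, 1]
    - [0, 0, 0, 0, 1]
    - [0, 0, 0, 0, 1]
  squeeze: 40

```text
time: 6.4
tool_pos: [0.6005, 0.0197, 0.1435]
tcp_rot: [2.213, 2.229, 0.001]
wrist_force: [0.4, 0.1, 2.4]
opening: 0.0097
```

```bash
python3 go.py .6 .02 .143
```

```text
6.4 [0.60052941 0.01973356 0.14354037] [[-0.007, 1.0, 0.001], [1.0, 0.007, 0.0], [0.0, 0.001, -1.0]] 0.3918053638103937 [-0.524  0.419  0.521  1.817 -0.248  0.97   0.108] 0.00966152506074228 [0.36 0.06 2.4 ]
units [ 0.01350029 -0.02640056  0.02699865]
```

Request:
carry_out:
  steps:
    - [0, -0.15, 0, 0, 1]
    - [0, -0.3, 0, 0, 1]
    - [0, -0.5, 0, 0, 1]
    - [0, -0.6, 0, 0, 1]
    - [0, -0.7, 0, 0, 1]
    - [0, -0.7, 0, 0, 1]
    - [0, -0.7, 0, 0, 1]
    - [0, -0.7, 0, 0, 1]
    - [0, -0.7, 0, 0, 1]
    - [0, -0.7, 0, 0, 1]
    - [0, -0.7, 0, 0, 1]
    - [0, -0.6, 0, 0, 1]

```text
time: 7.6
tool_pos: [0.4577, 0.0182, 0.1434]
tcp_rot: [-2.214, -2.229, 0.0]
wrist_force: [1.3, -1.1, 4.2]
opening: 0.0093
```

Request:
carry_out:
  steps:
    - [0, -0.5, 0, 0, 1]
    - [0, -0.4, 0, 0, 1]
    - [0, -0.3, 0, 0, 1]
    - [0, -0.2, 0, 0, 1]
    - [0, -0.1, 0, 0, 1]
    - [0, 0, 0, 0, 1]

```text
time: 8.2
tool_pos: [0.4285, 0.0179, 0.1434]
tcp_rot: [-2.214, -2.228, 0.002]
wrist_force: [-0.8, -4.1, 7.1]
opening: 0.0097
```

```bash
python3 go.py .4 .02 .143; python3 -c "
from h import *
cv2.imwrite('pics/sd2.png',arm.capture('side'))"
```

```text
8.2 [0.42854741 0.01786671 0.14336828] [[-0.006, 1.0, -0.001], [1.0, 0.006, -0.001], [-0.001, -0.001, -1.0]] 0.3699090192240959 [-0.664  0.067  0.548  2.209 -0.045  0.877 -0.082] 0.009674171686629453 [-0.77 -4.1   7.1 ]
units [ 0.11589181 -1.42663038  0.01995703]
```

View pics/sd2.png

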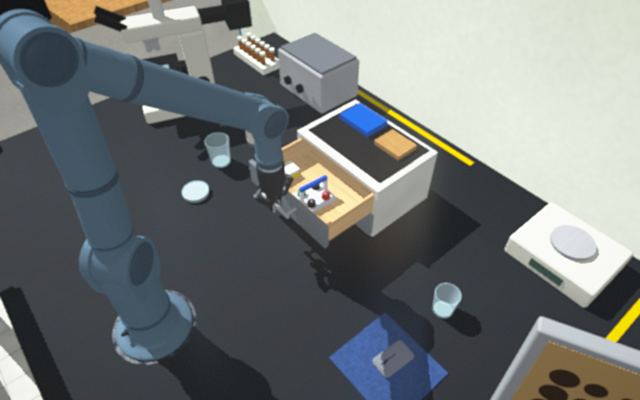

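Drawer has come out 172 mm, with the carrier and its mounts standing. I'll creep to the stop.

Request:
carry_out:
  steps:
    - [0, -0.15, 0, 0, 1]
    - [0, -0.15, 0, 0, 1]
    - [0, -0.15, 0, 0, 1]
    - [0, -0.15, 0, 0, 1]
    - [0, 0, 0, 0, 1]

```text
time: 8.75
tool_pos: [0.4168, 0.0178, 0.1434]
tcp_rot: [2.214, 2.228, -0.001]
wrist_force: [0.1, -4.0, 6.1]
opening: 0.0096
```

Request:
carry_out:
  steps:
    - [0, -0.12, 0, 0, 1]
    - [0, -0.1, 0, 0, 1]
    - [0, 0, 0, 0, 1]

```text
time: 9.05
tool_pos: [0.4169, 0.0178, 0.1435]
tcp_rot: [2.208, 2.223, 0.011]
wrist_force: [11.7, -4.7, -6.7]
opening: 0.0095
```

Request:
carry_out:
  steps:
    - [0, 0.2, 0, 0, 1]
    - [0, 0, 0, 0, 0.8]
    - [0, 0, 0, 0, 0.5]
    - [0, 0, 0, 0, 0.39]
    - [0, 0, 0, 0, 0.39]
    - [0, 0, 0, 0, 0.39]

```text
time: 9.65
tool_pos: [0.4159, 0.019, 0.1427]
tcp_rot: [-2.212, -2.229, 0.001]
wrist_force: [0.1, 0.0, -0.8]
opening: 0.0261
```

```bash
python3 go.py .417 .018 .265; python3 -c "
from h import *
cv2.imwrite('pics/w3.png',arm.capture('wrist'))"
```

```text
9.65 [0.41586099 0.0189786  0.1426844 ] [[-0.007, 1.0, -0.002], [1.0, 0.007, 0.0], [0.0, -0.002, -1.0]] 0.42724524551279686 [-0.671  0.039  0.542  2.236 -0.027  0.874 -0.105] 0.026130701464796287 [ 0.06  0.02 -0.82]
units [-0.04794032  0.04712398 -6.1158712 ]
```

View pics/w3.png

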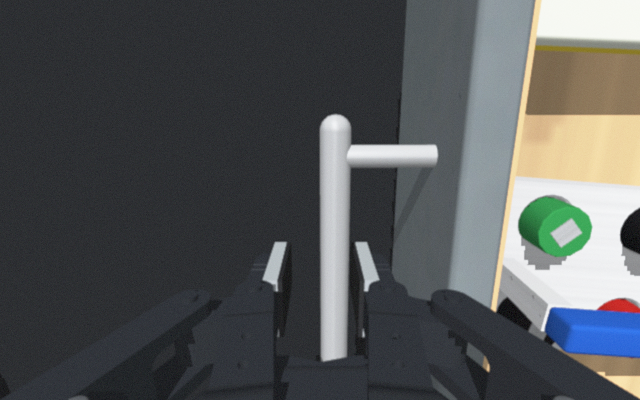

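Request:
carry_out:
  steps:
    - [0, 0.15, 0, 0, 0.39]
    - [0, 0, -0.5, 0, 0.39]
    - [0, 0, -1, 0, 0.39]
    - [0, 0, -1, 0, 0.39]
    - [0, 0, -1, 0, 0.39]
    - [0, 0, -1, 0, 0.39]
    - [0, 0, -1, 0, 0.39]
    - [0, 0, -1, 0, 0.39]
    - [0, 0, -1, 0, 0.39]
    - [0, 0, 0, 0, 0.39]

```text
time: 10.7
tool_pos: [0.4222, 0.0187, 0.297]
tcp_rot: [2.212, 2.226, 0.011]
wrist_force: [1.1, -0.0, -0.3]
opening: 0.0259
```

```bash
python3 go.py .417 .018 .265; python3 -c "
from h import *
for n in ['wrist','scene','side']:
  c=arm.get_calibration(n)
  cv2.imwrite('pics/%s4.png'%n,arm.capture(n))
  for t in ['carrier_grip','cab_drawer0_handle','mount0','mount1','mount2','mount3','slide_box']:
    r=arm.find_in(t,n)[:3]
    z={'carrier_grip':.18,'cab_drawer0_handle':.162,'slide_box':.125}.get(t,.136)
    print(n,t,[(d['position'],round(d['p'],2),ray(c,d['position'],z).round(4)) for d in r])
"
```

```text
10.7 [0.42221834 0.01867192 0.29695636] [[-0.006, 1.0, 0.007], [1.0, 0.006, 0.002], [0.002, 0.007, -1.0]] 0.3576630934103314 [-0.688 -0.173  0.496  2.05   0.086  1.237 -0.219] 0.025867278889727913 [ 1.07 -0.05 -0.29]
units [-0.03584255 -0.27274508  1.59579251]
wrist carrier_grip [([463.0, 198.7], 0.58, array([0.534 , 0.0155, 0.18  ]))]
wrist cab_drawer0_handle [([529.6, 145.0], 0.9, array([0.5902, 0.0553, 0.162 ]))]
wrist mount0 [([438.0, 164.4], 0.91, array([0.5273, 0.0351, 0.136 ])), ([483.4, 226.6], 0.88, array([ 0.5753, -0.0231,  0.136 ])), ([495.0, 173.7], 0.64, array([0.5792, 0.027 , 0.136 ]))]
wrist mount1 [([438.0, 164.4], 0.91, array([0.5273, 0.0351, 0.136 ])), ([483.4, 226.6], 0.88, array([ 0.5753, -0.0231,  0.136 ])), ([495.0, 173.7], 0.64, array([0.5792, 0.027 , 0.136 ]))]
wrist mount2 [([438.0, 164.4], 0.91, array([0.5273, 0.0351, 0.136 ])), ([483.4, 226.6], 0.88, array([ 0.5753, -0.0231,  0.136 ])), ([495.0, 173.7], 0.64, array([0.5792, 0.027 , 0.136 ]))]
wrist mount3 [([438.0, 164.4], 0.91, array([0.5273, 0.0351, 0.136 ])), ([483.4, 226.6], 0.88, array([ 0.5753, -0.023
[... 1251 characters left out ...]
array([ 0.5787, -0.0276,  0.162 ])), ([315.1, 196.3], 0.6, array([ 0.5356, -0.0321,  0.162 ]))]
side mount0 [([310.0, 204.2], 0.45, array([ 0.5195, -0.0277,  0.136 ])), ([323.8, 197.0], 0.37, array([ 0.5687, -0.0317,  0.136 ]))]
side mount1 [([310.0, 204.2], 0.45, array([ 0.5195, -0.0277,  0.136 ])), ([323.8, 197.0], 0.37, array([ 0.5687, -0.0317,  0.136 ]))]
side mount2 [([310.0, 204.2], 0.45, array([ 0.5195, -0.0277,  0.136 ])), ([323.8, 197.0], 0.37, array([ 0.5687, -0.0317,  0.136 ]))]
side mount3 [([310.0, 204.2], 0.45, array([ 0.5195, -0.0277,  0.136 ])), ([323.8, 197.0], 0.37, array([ 0.5687, -0.0317,  0.136 ]))]
side slide_box [([283.0, 172.5], 0.79, array([0.546 , 0.1398, 0.125 ]))]
```

View pics/wrist4.png

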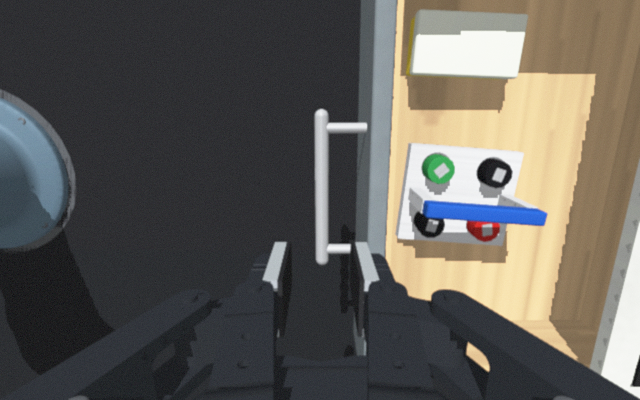

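View pics/scene4.png

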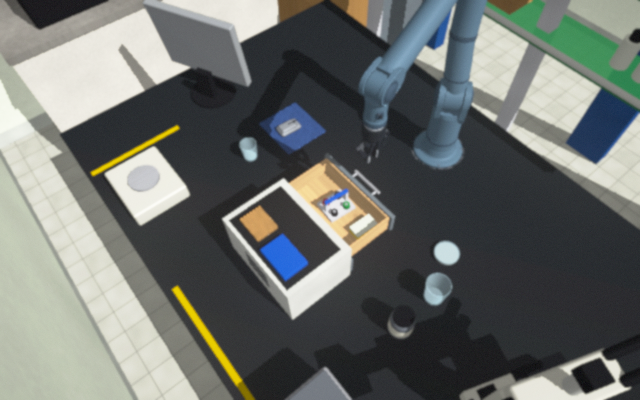

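View pics/side4.png

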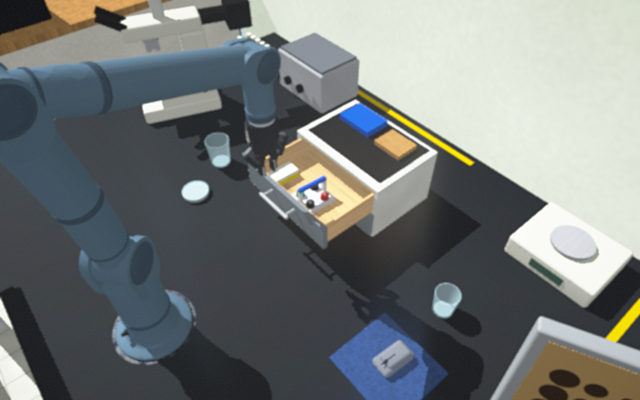

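```bash
python3 - <<'E'
from h import *
c=arm.get_calibration('wrist')
P=[ray(c,u,.180) for u in [(424,201),(546,209),(546,224),(426,216)]]
for p in P: print(p.round(4))
m=np.mean(P,0); v=P[1]-P[0]+P[2]-P[3]; print("bar",m,np.degrees(np.arctan2(v[1],v[0])),np.linalg.norm(v)/2)
# mounts tops
for u in [(440,167),(495,174),(431,224),(486,228)]: print(ray(c,u,.136).round(4))
P=[ray(c,u,.162) for u in [(321,110),(321,264)]]; print("handle",P)
P=[ray(c,u,.122) for u in [(411,144),(523,152),(397,240)]]; print("plate",P)
E
python3 go.py .56 .0 .297
cp fit.py fit2.py; python3 - <<'E'
import cv2
a=cv2.imread("pics/scene4.png")[140:260,280:410];cv2.imwrite("pics/z3.png",cv2.resize(a,None,fx=5,fy=5,interpolation=2))
a=cv2.imread("pics/side4.png")[130:250,240:370];cv2.imwrite("pics/z4.png",cv2.resize(a,None,fx=5,fy=5,interpolation=2))
E
```

```text
[0.4991 0.0143 0.18  ]
[0.5938 0.0084 0.18  ]
[ 0.596  -0.0038  0.18  ]
[0.5017 0.0022 0.18  ]
bar [0.54763351 0.00527899 0.18      ] -3.573956076010182 0.09472081923354453
[0.5241 0.033  0.136 ]
[0.5731 0.0271 0.136 ]
[ 0.5211 -0.0197  0.136 ]
[ 0.5719 -0.0233  0.136 ]
handle [array([0.41968395, 0.08100166, 0.162     ]), array([ 0.42055923, -0.04771792,  0.162     ])]
plate [array([0.50089206, 0.05132792, 0.122     ]), array([0.60279082, 0.04478333, 0.122     ]), array([ 0.49433929, -0.04118447,  0.122     ])]
11.9 [0.41977871 0.01846545 0.29328597] [[-0.007, 1.0, 0.0], [1.0, 0.007, 0.0], [0.0, 0.0, -1.0]] 0.3839256715718381 [-0.688 -0.169  0.497  2.056  0.085  1.236 -0.219] 0.02623362348430807 [ 0.34 -0.7   0.3 ]
units [-0.97022424  7.00472324 -0.18563878]
```

View pics/z3.png

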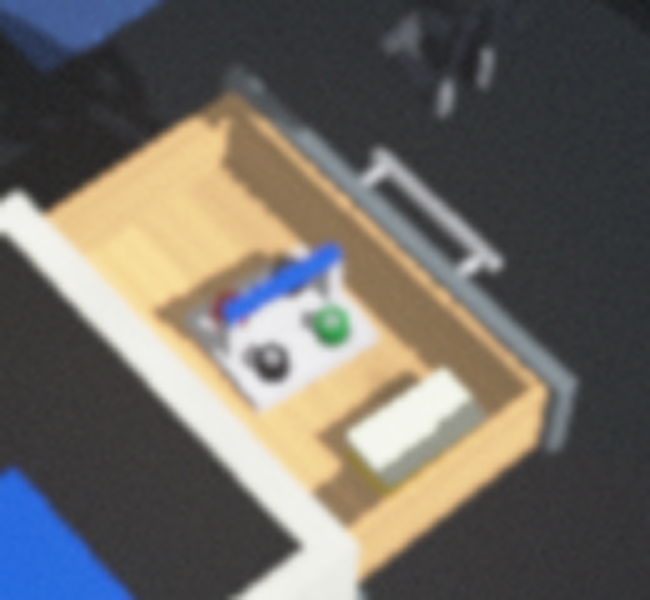

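View pics/z4.png

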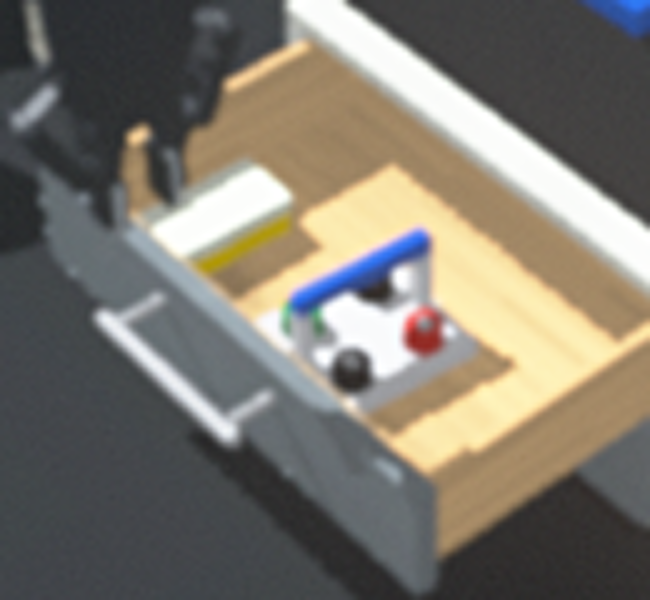

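Request:
carry_out:
  steps:
    - [-0.1, 0.5, 0, 0, 0.3]
    - [-0.1, 0.9, 0, 0, 0.1]
    - [-0.1, 1, 0, 0, -0.2]
    - [-0.1, 1, 0, 0, -0.2]
    - [-0.1, 1, 0, 0, -0.2]
    - [-0.1, 1, 0, 0, -0.2]
    - [-0.1, 0.7, 0, 0, -0.2]
    - [0, 0.3, 0, 0, -0.2]

```text
time: 12.7
tool_pos: [0.5497, 0.0049, 0.293]
tcp_rot: [2.213, 2.227, -0.001]
wrist_force: [0.5, 1.5, -0.2]
opening: 0.0512
```

Request:
carry_out:
  steps:
    - [0, 0, 0, -0.0435, -0.2]
    - [0, 0, 0, -0.0435, -0.2]
    - [0, 0, 0, -0.0435, -0.2]
    - [0, 0, 0, -0.0435, -0.2]
    - [0, 0, 0, -0.0435, -0.2]
    - [0, 0, 0, -0.0435, -0.2]
    - [0, 0, 0, -0.0435, -0.2]
    - [0, 0, 0, -0.0435, -0.2]
    - [0, 0, 0, -0.0435, -0.2]
    - [0, 0, 0, -0.0435, -0.2]
    - [0, 0, 0, -0.0435, -0.2]
    - [0, 0, 0, 0, -0.2]

```text
time: 13.9
tool_pos: [0.5478, 0.0053, 0.2932]
tcp_rot: [-0.096, -3.14, -0.0]
wrist_force: [-1.2, -0.5, -0.7]
opening: 0.0516
```

```bash
python3 go.py .5476 .0053 .297; python3 -c "
from h import *
c=arm.get_calibration('wrist')
cv2.imwrite('pics/w5.png',arm.capture('wrist'))
print(proj(c,np.array([[.5476,.0053,.18],[.5+.001,.0083,.18],[.595,.0023,.18]])))"
```

```text
13.9 [0.5478196  0.00529879 0.29315356] [[-0.998, 0.061, -0.0], [0.061, 0.998, 0.0], [0.0, 0.0, -1.0]] 86.51026862879696 [-0.515  0.141  0.476  1.792 -0.068  1.226  1.489] 0.05162954180213351 [-1.23 -0.46 -0.73]
units [ 0.01100761 -0.000607   -0.19231952]
[[321.66081797 196.08640815]
 [321.91671463 133.99957447]
 [321.48840038 253.50868952]]
```

View pics/w5.png

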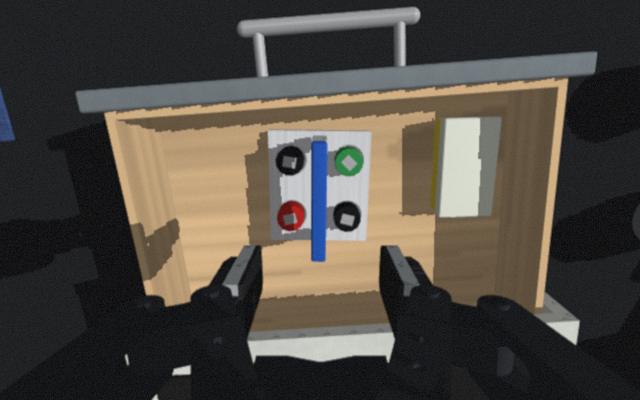

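Request:
carry_out:
  steps:
    - [-0.25, -0.08, 0.2, 0, -0.2]
    - [0, 0, 0.7, 0, -0.2]
    - [0, 0, 0.8, 0, -0.2]
    - [0, 0, 0.8, 0, -0.2]
    - [0, 0, 0.7, 0, -0.2]
    - [0, 0, 0.4, 0, -0.2]
    - [0, 0, 0.2, 0, -0.2]
    - [0, 0, 0, 0, -0.2]
    - [0, 0, 0, 0, -0.2]
    - [0, 0, 0, 0, -0.2]

```text
time: 14.95
tool_pos: [0.5535, 0.0035, 0.2182]
tcp_rot: [0.096, 3.138, 0.001]
wrist_force: [-0.1, -0.2, -0.4]
opening: 0.0511
```

```bash
python3 go.py .5525 .0033 .154; python3 -c "
from h import *
c=arm.get_calibration('wrist')
cv2.imwrite('pics/w6.png',arm.capture('wrist'))
print(proj(c,np.array([[.5525,.0033,.18],[.5+.006,.0063,.18],[.600,.0003,.18]])))"
```

```text
14.95 [0.55346095 0.00345526 0.21815536] [[-0.998, 0.061, 0.002], [0.061, 0.998, 0.0], [-0.002, 0.0, -1.0]] 86.51093040999815 [-0.494  0.224  0.471  1.866 -0.115  1.076  1.532] 0.05109574126127009 [-0.07 -0.24 -0.43]
units [ 0.05297368 -0.01207036  3.20767711]
[[321.78540922 229.18199196]
 [322.16223474 144.61337935]
 [321.5568854  304.89668677]]
```

View pics/w6.png

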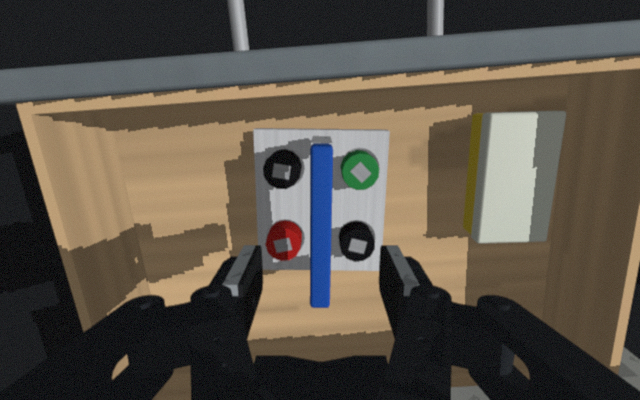

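Request:
carry_out:
  steps:
    - [0, 0, 0.4, 0, -0.2]
    - [0, 0, 0.7, 0, -0.2]
    - [0, 0, 0.8, 0, -0.2]
    - [0, 0, 0.7, 0, -0.2]
    - [0, 0, 0.4, 0, -0.2]
    - [0, 0, 0.2, 0, -0.2]
    - [0, 0, 0, 0, -0.2]
    - [0, 0, 0, 0, -0.2]

```text
time: 15.8
tool_pos: [0.5533, 0.0034, 0.1537]
tcp_rot: [0.096, 3.139, 0.0]
wrist_force: [-0.6, -0.5, -0.3]
opening: 0.0513
```

Request:
carry_out:
  steps:
    - [0, 0, 0, 0, 0.2]
    - [0, 0, 0, 0, 0.4]
    - [0, 0, 0, 0, 0.55]
    - [0, 0, 0, 0, 0.65]
    - [0, 0, 0, 0, 0.75]
    - [0, 0, 0, 0, 1]
    - [0, 0, 0, 0, 1]
    - [0, 0, 0, 0, 1]
  squeeze: 50

```text
time: 16.6
tool_pos: [0.553, 0.0034, 0.1536]
tcp_rot: [0.096, 3.14, 0.0]
wrist_force: [-0.8, 0.3, 3.3]
opening: 0.0112
```

```bash
python3 go.py .5525 .0033 .154; python3 -c "
from h import *
cv2.imwrite('pics/w7.png',arm.capture('wrist'))"
```

```text
16.6 [0.55296697 0.00338887 0.15358504] [[-0.998, 0.061, 0.0], [0.061, 0.998, 0.0], [-0.0, 0.0, -1.0]] 86.5154013552788 [-0.472  0.305  0.456  1.923 -0.163  0.95   1.571] 0.011237336886738563 [-0.8  0.3  3.3]
units [ 0.02302825 -0.00585282 -0.02075608]
```

View pics/w7.png

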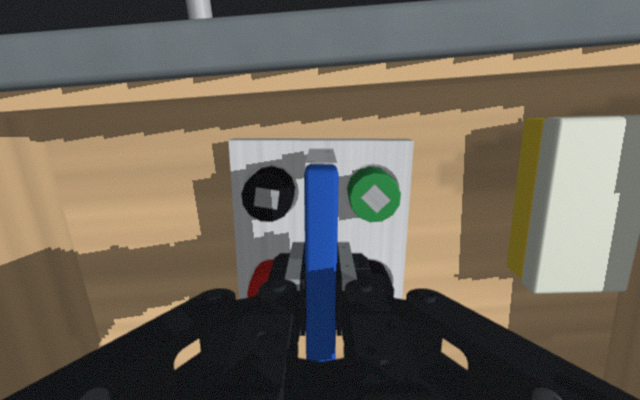

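Request:
carry_out:
  steps:
    - [0, 0, -0.05, 0, 1]
    - [0, 0, -0.1, 0, 1]
    - [0, 0, -0.15, 0, 1]
    - [0, 0, -0.2, 0, 1]
    - [0, 0, -0.2, 0, 1]
    - [0, 0, -0.2, 0, 1]
    - [0, 0, -0.2, 0, 1]

```text
time: 17.35
tool_pos: [0.5528, 0.0034, 0.1757]
tcp_rot: [0.096, 3.14, 0.0]
wrist_force: [-0.1, -0.1, -3.8]
opening: 0.011
```

```bash
python3 go.py .5525 .0033 .154; python3 -c "
from h import *
cv2.imwrite('pics/w8.png',arm.capture('wrist'))
cv2.imwrite('pics/s8.png',cv2.resize(arm.capture('side')[130:250,240:370],None,fx=5,fy=5,interpolation=2))"
```

```text
17.35 [0.55283049 0.00342693 0.17570626] [[-0.998, 0.061, 0.0], [0.061, 0.998, 0.0], [-0.0, 0.0, -1.0]] 86.51415206560759 [-0.481  0.275  0.463  1.906 -0.145  0.993  1.556] 0.010978443112123763 [-0.07 -0.12 -3.84]
units [ 0.01630523 -0.00740202  1.08530984]
```

View pics/s8.png

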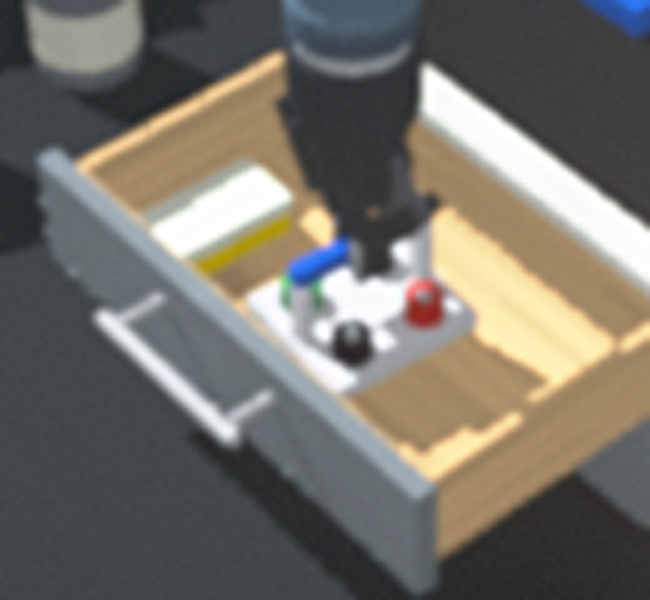

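View pics/w8.png

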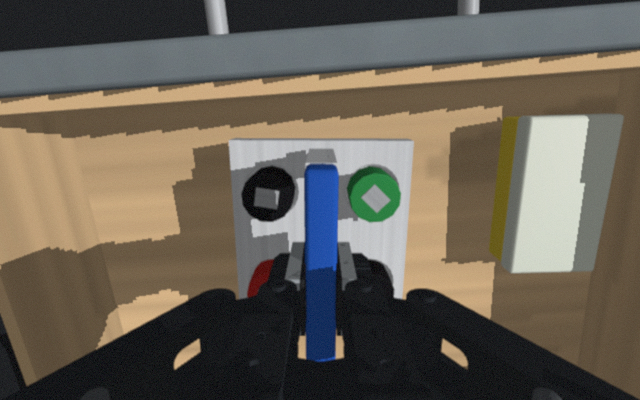

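The carrier is up 22 mm and unchanged in the hand: the plate edge is still at row 140 and the bar end at row 165, the same as before the lift, so it is level. The wrist takes about 3.8 N, which is the carrier's weight. I'll keep lifting.

Request:
carry_out:
  steps:
    - [0, 0, -0.2, 0, 1]
    - [0, 0, -0.35, 0, 1]
    - [0, 0, -0.5, 0, 1]
    - [0, 0, -0.6, 0, 1]
    - [0, 0, -0.65, 0, 1]
    - [0, 0, -0.65, 0, 1]
    - [0, 0, -0.65, 0, 1]
    - [0, 0, -0.6, 0, 1]
    - [0, 0, -0.5, 0, 1]
    - [0, 0, -0.4, 0, 1]
    - [0, 0, -0.3, 0, 1]
    - [0, 0, -0.2, 0, 1]

```text
time: 18.65
tool_pos: [0.5528, 0.0034, 0.2877]
tcp_rot: [0.096, 3.14, 0.0]
wrist_force: [0.5, -0.4, -3.4]
opening: 0.011
```

Request:
carry_out:
  steps:
    - [0, 0, -0.1, 0, 1]
    - [0, 0, -0.05, 0, 1]
    - [0, 0, 0, 0, 1]
    - [0, 0, 0, 0, 1]
    - [0, 0, 0, 0, 1]
    - [0, 0, 0, 0, 1]
    - [0, 0, 0, 0, 1]
    - [0, 0, 0, 0, 1]

```text
time: 19.45
tool_pos: [0.5528, 0.0034, 0.2902]
tcp_rot: [-0.096, -3.14, 0.0]
wrist_force: [-0.2, -0.5, -3.0]
opening: 0.0111
```

```bash
python3 go.py .5525 .0033 .29; python3 -c "
from h import *
cv2.imwrite('pics/w9.png',arm.capture('wrist'))
cv2.imwrite('pics/s9.png',cv2.resize(arm.capture('side')[110:250,220:400],None,fx=4,fy=4,interpolation=2))
cv2.imwrite('pics/c9.png',cv2.resize(arm.capture('scene')[140:260,260:410],None,fx=4,fy=4,interpolation=2))
print(arm.state()['joint_vel'].round(4))"
```

```text
19.45 [0.55275536 0.00344133 0.29021921] [[-0.998, 0.061, -0.0], [0.061, 0.998, -0.0], [0.0, -0.0, -1.0]] 86.5149898978403 [-0.511  0.154  0.48   1.785 -0.076  1.221  1.5  ] 0.01111494738860508 [-0.23 -0.54 -2.98]
units [ 0.01231387 -0.00782952  0.0109617 ]
[ 0.0007 -0.0009  0.0003 -0.0016 -0.0003 -0.0002  0.0071]
```

View pics/s9.png

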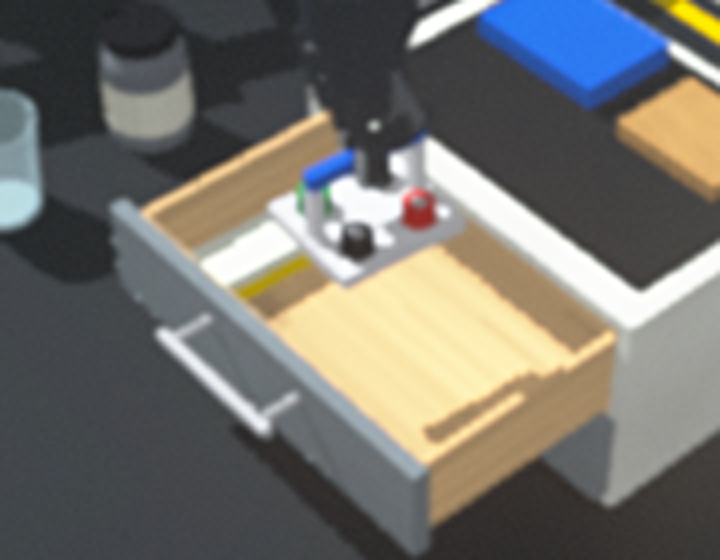

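View pics/w9.png

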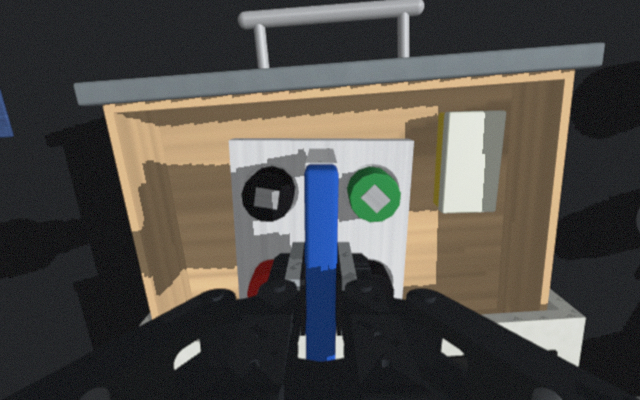

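View pics/c9.png

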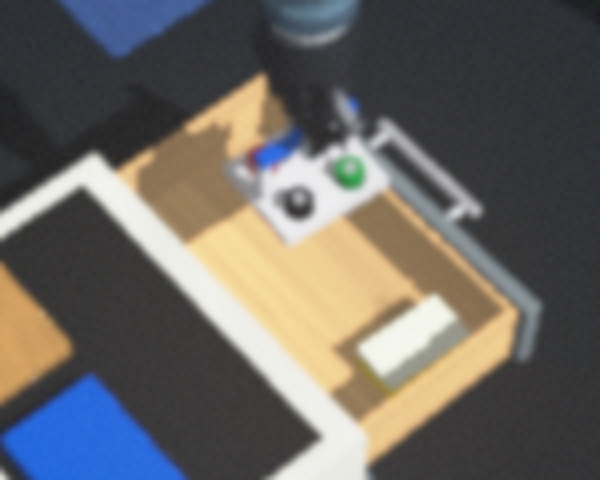

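```bash
python3 -c "
from rig import arm
print(arm.job_done()); s=arm.state(); print(s['time'],s['tool_pos'],s['opening'])"
```

```text
the job is handed in; nothing more can be done
None
the job is handed in; nothing more can be done
```

I pulled the upper drawer out to its stop, then gripped the carrier by its blue bar and lifted it straight up. The job was handed in with the arm holding it in the air, at about 19.6 s of the 51 s allowed. No verdict was reported.

**Drawer:** It moved about 184 mm with the handle gripped, then stopped against about 12 N, which I took as the stop. After I let go, the pictures put the handle about 3 mm farther in, so I estimate about 186 mm out (176 mm needed). That figure assumes the drawer started about 6 mm open, which I inferred rather than measured. If it started fully shut, it is still about 180 mm out.

**Carrier:**
- **Height:** its underside was about 0.247 m above the bench, about 68 mm over the drawer's rim, worked out from the tool's rise.
- **Level and still:** it kept the same place in the wrist picture throughout the lift, the tool stayed vertical, and joint speeds were near zero.
- **Grip:** the fingers held the bar with an 11 mm opening at 50 N, and the wrist carried about 3 N.
- **Mounts:** three stood clearly in their wells in the last pictures. The fourth, the black one on the cabinet side, shows in the scene picture; it is partly hidden in the wrist picture.

**Rest of the scene:** In the last pictures the slide box lies in the drawer and I saw no sign of the lower drawer opening. The things on the bench looked unmoved.

**Disagreements:** The first wrist view put the bar about 5 mm off in x and 2 mm in y. I corrected this after a closer view, which then agreed within about 2 pixels. The cabinet fit also left up to 3 pixels of error at its top corners, but the handle fitted well and gripped at the first try.

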